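# Fit the spare relay from the component drawer

## Task

The test jig on the electronics bench is missing a relay. Pull the drawer of the low component cabinet open by its handle, take out the relay (the rectangular block with the narrower plug foot) and plug it straight down into the jig's empty socket, fully home, then let go. Leave the other two parts in the drawer, which may stay open, and do not knock over the small flux bottle.

Things in the scene. Friction and masses are not known exactly. Their poses are not given: they have to be found in the camera images.
- drawer (a joint): The drawer's slide, in m: 0 = shut, 0.14 = fully open (its stop). It starts shut or up to 0.02 open and slides with about 1 to 3 N. The grey steel cabinet stands on the bench, 280 mm wide, 220 mm deep, 95 mm high, with its single drawer facing the robot.
- drawer_handle (a point): Middle of the drawer's steel bar handle, moving with the drawer: 12 mm thick, 120 mm long along the point's y, on stems at y = +-55 mm; its centre line is 38 mm in front of the drawer front, 70 mm above the bench, 25 mm below the cabinet's top. The point's +x points into the cabinet, z up; the drawer opens along -x. The drawer front is 12 mm thick and reaches 24 mm above this point.
- drawer_in (a point): Centre of the drawer's inner floor, 18 mm above the bench, axes as the handle's, 150 mm to its +x, moving with the drawer. Inside, the drawer front is at x = -100 mm, the back wall at x = +98 mm, the side walls at y = +-130 mm, 40 mm high. The three parts lie side by side about 70 mm apart, in any order, in its front half.
- relay: The plug-in relay, standing on its foot in the drawer: a cream case 38 mm (x) by 30 mm (y), 36 mm high, over a dark plug foot 30 mm (x) by 22 mm (y), 12 mm high; 48 mm high in all, about 80 g. Origin: centre of the foot's underside, z up. It fits either way round.
- capacitor: Round black capacitor can in the drawer, 26 mm across, 42 mm high, origin at the centre of its underside. It stays in the drawer.
- terminal_block: Low grey terminal block in the drawer, 44 mm (x) by 24 mm (y), 20 mm high, without a foot, origin at the centre of its underside. It stays in the drawer.
- socket (a point): Centre of the mouth of the empty socket hole, at the top face of its grey socket block (52 by 46 mm), 32 mm above the bench. The hole is 32 mm along the point's x by 24 mm along its y, 14 mm deep, mouth chamfered; z up. Fully home, the relay's case rests on the top face, its foot 12 mm inside.
- jig: Test jig, fixed to the bench: an aluminium plate 130 mm (x) by 190 mm (y), 8 mm thick, origin at the centre of its underside. The empty socket is at y = +45 mm; a like socket at y = -45 mm already holds a fixed relay (top 68 mm above the bench); a low strip lies at x = +52 mm, 18 mm high.
- flux_bottle: Small closed bottle with an orange cap, 28 mm across, 75 mm high, standing on the bench between the cabinet and the jig, nearer the robot. Origin at the centre of its underside.
Mind the look-alikes: they are no part of the job. Of the things that look like the flux_bottle, take the one that is farthest from the robot's base at the start.

How it is judged:
By the outcome, as a careful person would: the job done as asked, in the order asked, and still so for the second after the job is handed in, with the robot touching nothing.
It also fails if it takes over 61 s, if anything falls off the work surface, if the arm or the gripper's body presses on something with over 40 N, if the wrist force passes 120 N, or if a joint passes its speed limit or range.

## Robot

A 7-joint arm with a two-finger parallel gripper is mounted at the origin on the work surface. World frame = base frame: x ahead of the robot, y to its left, z up, the work surface at z = 0. Lengths are in m, angles in rad, forces in N, time in s.
With the tool pointing down it reaches from about 0.425 to 0.925 m from the base axis. Payload 6.8 kg.
Tool frame: the origin (TCP) lies at the very end of the fingers, on their centre line; the grasp point (between the pads) lies 19 mm behind it; z points along the fingers, y is the line along which they close (so a half turn about z gives the same grasp; the last joint's range is limited). The gripper opens to 85 mm and grips with 20 to 120 N. Pads are 22 mm wide; open, the fingers measure 114 mm over their backs; the gripper's body (76 mm by 85 mm) begins 54 mm behind the grasp point. The pads swing forward as they close: fully open they stand 13 mm farther back than shut.
Start: joints at [1.038, 0.477, 0.022, 1.555, -0.011, 1.109, -0.083], TCP at [0.278, -0.615, 0.231] pointing down, gripper open.
Joint ranges: [-2.96, 2.96], [-0.34, 2.1], [-1.41, 1.46], [0.24, 2.44], [-1.37, 4.51], [0.17, 1.92], [-2.96, 2.96]. Speed limits (rad/s): [2.39, 2.39, 3.14, 3.14, 3.14, 3.14, 3.14].

## Interface

Orientations are given as a rotation vector (axis times angle).
In Python, from bench import r gives the robot as it stands. The module is installed in compiled form; this text tells all that it offers.
- The arm moves only by the tool servo_tool, never from a script. Its argument "commands" is a list of rows, each a list of 7 numbers: the turn, a rotation vector about the world's x, y, z in degrees, then the shift along the world's x, y, z in mm, then the closure, from 0 (fully open) to 1 (shut). A call has 1 to 5 rows; each row is the pose to reach, as a shift and turn from the pose commanded when the call began; what a row does not reach only later rows make up. A row lasts 1/12 s, in which the tool goes at most 41.7 mm and 7.16 degrees, less where a joint would pass 70% of its speed; a pose out of reach is approached as far as the arm can. A call with a gripper value outside its range is refused whole. The fingers move at their own pace and stop on an object; "force" is the grip in N (left out, the last holds). Time passes only in rows, so rows that repeat a pose let the fingers close. It gives the time, the measured TCP pose, the force, the opening and the grip force at its end, in the units of the state.
- r.get_obs(): the state, without advancing time (a new reading comes with each control period).
- r.grab_frame(name): name is "scene" or "top"; returns (picture, depth): 400x640x3 uint8, blue, green, red; 400x640 float32, m along the optical axis (not along the pixel's ray), 0 where there is no reading.
- r.camera_info(name): a dict with "vertical_fov" (degrees; the focal length in pixels is half the picture's height over the tangent of half this angle, whatever the lens; pixels are square), "cx", "cy" (the principal point, pixels), "cam_to_world" (4x4, takes a point from camera to world coordinates). Camera axes: x right, y up, looking along -z (the intrinsics and any distortion apply to the point x, -y, -z); pixel columns grow to the right and rows downward; lengths in m; the calibration is good to about 2 mm. A picture is of the moment at which its call begins. camera_info takes no time and is no camera call.
- r.hand_in(): hands the job in; it is judged then, once.
The state is a dict: "clock": time; "joints": joint angles; "qvel": joint speeds; "tau": joint torques, N m; "tcp_pos": TCP position; "orientation": TCP orientation; "contact_force": force on the tool from outside, world axes, zero at the start; "moment": the same for the moment, N m; "grip_width": finger opening in m; "gripper_force": force on a finger pad.
Only numpy, scipy, OpenCV 4.12 (cv2) and the standard library are available. Lean on these libraries where they do the work, as an engineer would, in place of code of your own. Each camera call takes 0.05 s, during which the arm holds its last target. There are 200 camera calls.

## Working session

There is one attempt and no reset: what is moved stays moved. The work goes in short steps, Python scripts to look and compute and a tool call to move; the robot and the scene stay as the last step left them, time stands still between calls to the robot, and variables do not carry over. Pictures are saved under pics/ and viewed, at most 10 in all, crops included, and the job is handed in when it is done.

Besides the shell and the picture viewer there is one more tool, called after "Request:" by a JSON object that holds its "api" and its "payload". servo_tool: Moves the arm, as the interface text tells. Its arguments: {"type":"object","properties":{"commands":{"type":"array"},"force":{"type":"number"}},"required":["commands"]}

```bash
mkdir -p pics; cat > h.py <<'E'
import numpy as np,cv2
from bench import r
def cam(n):
    i=r.camera_info(n);f=200/np.tan(np.radians(i["vertical_fov"])/2);return f,i["cx"],i["cy"],np.array(i["cam_to_world"]),i
def grab(n,fn=None):
    p,d=r.grab_frame(n)
    if fn: cv2.imwrite("pics/"+fn,p)
    return p,d
def cloud(n,d):
    f,cx,cy,T,_=cam(n);v,u=np.mgrid[0:400,0:640]
    P=np.stack([(u-cx)/f*d,-(v-cy)/f*d,-d],-1);return P@T[:3,:3].T+T[:3,3]
def ray(n,u,v,z):
    f,cx,cy,T,_=cam(n);w=T[:3,:3]@np.array([(u-cx)/f,-(v-cy)/f,-1]);o=T[:3,3];return o+w*(z-o[2])/w[2]
def st():
    o=r.get_obs();print({k:np.round(o[k],3).tolist() for k in("clock","tcp_pos","orientation","contact_force","grip_width","gripper_force","joints")})
E
python3 - <<'E'
from h import *
st()
ims=[]
for n in("scene","top"):
    print(n,cam(n)[4]); p,d=grab(n,n+"0.png"); np.savez("/tmp/%s0.npz"%n,p=p,d=d); print((d>0).mean(),d[d>0].min(),d.max())
E
```

```text
{'clock': 0.0, 'tcp_pos': [0.278, -0.614, 0.23], 'orientation': [-3.069, -0.662, 0.001], 'contact_force': [0.359, -0.997, 0.001], 'grip_width': 0.086, 'gripper_force': 0.0, 'joints': [1.038, 0.478, 0.022, 1.556, -0.012, 1.109, -0.083]}
scene {'vertical_fov': 53.73303326025953, 'cx': 317.99833158717826, 'cy': 199.1031872756302, 'cam_to_world': array([[ 0.39175089, -0.51028047,  0.76560113,  1.17438414],
       [ 0.9200603 ,  0.22133988, -0.32326106, -0.25603881],
       [-0.00450426,  0.83103701,  0.55619889,  0.52457976],
       [ 0.        ,  0.        ,  0.        ,  1.        ]])}
0.9960703125 0.402912 3.6746144
top {'vertical_fov': 44.28209853898564, 'cx': 323.97276731437654, 'cy': 196.11019032093535, 'cam_to_world': array([[-0.03052454,  0.98265109, -0.18293467,  0.30415063],
       [-0.99943429, -0.03259122, -0.0083009 , -0.00837492],
       [-0.01411895,  0.1825778 ,  0.98309003,  1.28522536],
       [ 0.        ,  0.        ,  0.        ,  1.        ]])}
0.99606640625 0.5272503 2.2730882
```

View pics/scene0.png

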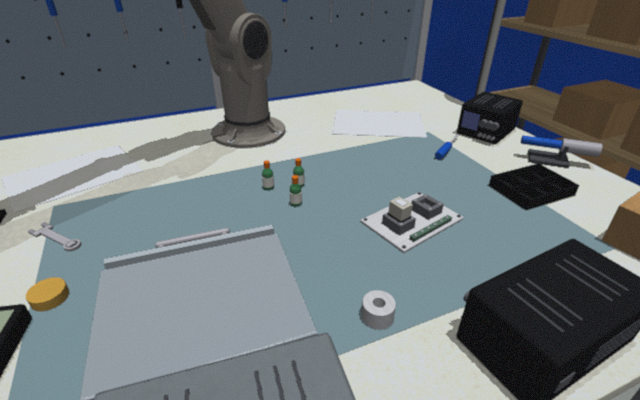

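View pics/top0.png

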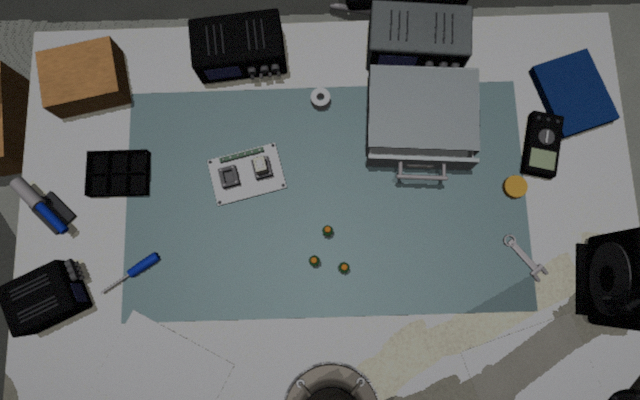

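The scene view shows the shut cabinet at the lower left, its handle at about (190,238). The jig is at (412,220), with the empty socket at (428,206) and the fixed relay at (400,215), and three green bottles with orange caps stand at (267,175), (299,172) and (295,190). In the top view the handle bar is at (422,177), the empty socket at (230,176) and the filled one at (261,167). The look-alike bottles there are at (327,230), (314,261) and (344,267). The one at (327,230) should be farthest from the base; I'll confirm that by measuring.

```bash
python3 - <<'E'
from h import *
p=np.load("/tmp/top0.npz")["p"];d=np.load("/tmp/top0.npz")["d"];ps=np.load("/tmp/scene0.npz")["p"];ds=np.load("/tmp/scene0.npz")["d"]
C=cloud("top",d);S=cloud("scene",ds)
for n,I,X in(("top",p,C),("scene",ps,S)):
    h=cv2.cvtColor(I,cv2.COLOR_BGR2HSV);m=cv2.inRange(h,(5,150,100),(22,255,255))
    k,l,s,c=cv2.connectedComponentsWithStats(m)
    for i in range(1,k):
        if 4<s[i,4]<400:
            q=ray(n,*c[i],.073);print(n,"orange",c[i].round(1),s[i,4],q.round(3),"dist",np.hypot(*q[:2]).round(3),np.median(X[l==i],0).round(3))
# handle: depth height
for (u,v) in[(422,177),(410,177),(435,178),(420,120),(375,160),(474,160),(250,195),(229,175),(261,166),(420,200),(300,200),(222,169)]: print((u,v),C[v,u].round(3))
sub=C[150:190,385:460];m=(abs(sub[...,2]-.072)<.012);pts=sub[m];print("z~72",len(pts))
b=np.concatenate([cv2.resize(p[140:210,195:305],None,fx=5,fy=5,interpolation=2)[:300],cv2.resize(p[140:200,360:490],None,fx=5,fy=5,interpolation=2)[:300,:550]],0)
cv2.imwrite("pics/c1.png",b)
cv2.imwrite("pics/c2.png",cv2.resize(ps[150:250,240:480],None,fx=3.3,fy=3.3,interpolation=2))
E
```

```text
top orange [515.1 185.9] 305 [ 0.54  -0.477  0.073] dist 0.721 [ 0.551 -0.497  0.022]
top orange [327.3 228.8] 27 [ 0.447 -0.004  0.073] dist 0.447 [ 0.447 -0.003  0.074]
top orange [313.4 259.7] 29 [0.372 0.033 0.073] dist 0.374 [0.371 0.032 0.075]
top orange [343.8 266.5] 28 [ 0.353 -0.041  0.073] dist 0.356 [ 0.353 -0.041  0.074]
scene orange [298.  161.8] 33 [0.386 0.025 0.073] dist 0.387 [0.378 0.028 0.069]
scene orange [266.4 163.9] 29 [ 0.366 -0.047  0.073] dist 0.369 [ 0.359 -0.045  0.07 ]
scene orange [294.9 178.6] 42 [ 0.457 -0.009  0.073] dist 0.457 [ 0.451 -0.007  0.07 ]
(422, 177) [ 0.57  -0.246  0.076]
(410, 177) [ 0.571 -0.216  0.074]
(435, 178) [ 0.567 -0.279  0.073]
(420, 120) [ 0.714 -0.247  0.093]
(375, 160) [ 0.616 -0.129  0.084]
(474, 160) [ 0.604 -0.373  0.097]
(250, 195) [0.551 0.198 0.008]
(229, 175) [0.605 0.252 0.017]
(261, 166) [0.613 0.16  0.072]
(420, 200) [ 0.524 -0.251  0.002]
(300, 200) [0.535 0.066 0.001]
(222, 169) [0.62  0.269 0.028]
z~72 526
```

View pics/c1.png

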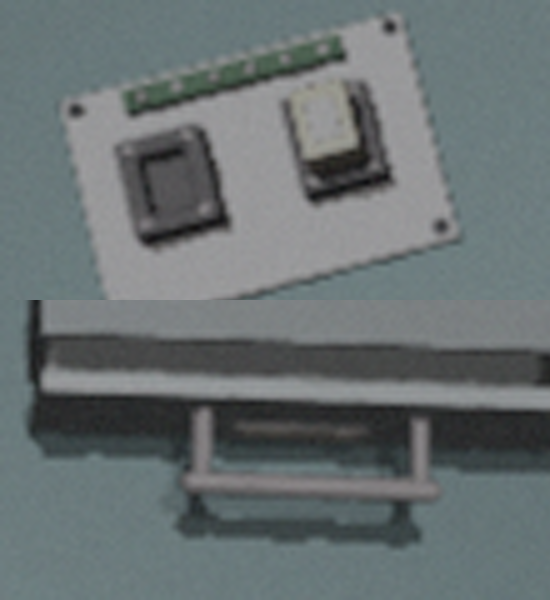

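View pics/c2.png

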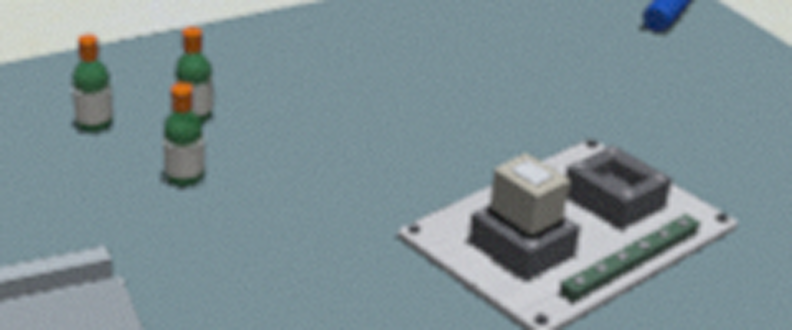

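Three things look like the flux bottle, in top-view pixels: A (327,229) at 0.447 m from the base, B (313,260) at 0.374 m, and C (344,267) at 0.356 m. A is the farthest, so it is the flux bottle, and the crop confirms it is the frontmost of the three. I'll keep clear of all of them. In the crops, the empty socket is the left one in the top view, and the bar handle is on two stems below the drawer front.

Next I measure the handle and the jig precisely.

```bash
python3 - <<'E'
from h import *
from scipy.spatial.transform import Rotation as R
o=r.get_obs();M=R.from_rotvec(o["orientation"]).as_matrix();print("tool axes",M.round(3).tolist())
D={}
for n in("top","scene"):
    z=np.load("/tmp/%s0.npz"%n);p,d=z["p"],z["d"];X=cloud(n,d)
    # handle bar
    m=(X[...,2]>.062)&(X[...,2]<.084)&(X[...,0]>.54)&(X[...,0]<.582)&(X[...,1]<-.14)&(X[...,1]>-.36)
    P=X[m];(vx,vy,x0,y0)=cv2.fitLine(P[:,:2].astype(np.float32),cv2.DIST_HUBER,0,.01,.01).ravel()
    print(n,"bar",len(P),P.mean(0).round(4),"zmax",np.percentile(P[:,2],95).round(3),"y",np.percentile(P[:,1],[1,99]).round(3),"dir",vx,vy)
    # plate : bright, low
    h=cv2.cvtColor(p,cv2.COLOR_BGR2HSV)
    reg=(X[...,0]>.45)&(X[...,0]<.75)&(X[...,1]>.05)&(X[...,1]<.36)
    m=((h[...,1]<45)&reg&(h[...,2]>100)).astype(np.uint8)*255
    m2=cv2.morphologyEx(m,cv2.MORPH_CLOSE,np.ones((25,25)))
    c=max(cv2.findContours(m2,0,2)[0],key=cv2.contourArea)
    W=np.array([ray(n,*q[0],.008)[:2] for q in c],np.float32)*1000
    print(n,"plate rect",cv2.minAreaRect(W))
    # blocks z~.032
    m=(abs(X[...,2]-.032)<.004)&reg&(h[...,2]<125)
    k,l,s,cc=cv2.connectedComponentsWithStats(m.astype(np.uint8))
    for i in range(1,k):
        if s[i,4]>25:
            v,u=np.nonzero(l==i);W=np.array([ray(n,a,b,.032)[:2] for a,b in zip(u,v)],np.float32)*1000
            print("  block",s[i,4],cv2.minAreaRect(W))
    m=(X[...,2]>.06)&reg;W=X[m]; print("  relay top",W.mean(0).round(4),cv2.minAreaRect((W[:,:2]*1000).astype(np.float32)))
    m=(abs(X[...,2]-.095)<.008)&(X[...,0]>.58)&(X[...,0]<.9)&(X[...,1]<-.05)&(X[...,1]>-.45)
    print("  cab top",cv2.minAreaRect((X[m][:,:2]*1000).astype(np.float32)))
    t=(X[...,0]>.5)&(X[...,0]<.55)&(abs(X[...,1])<.1);print("  table z",X[t][:,2].mean())
E
```

```text
tool axes [[0.911, 0.412, -0.001], [0.412, -0.911, 0.001], [-0.0, -0.002, -1.0]]
top bar 265 [ 0.5704 -0.2483  0.0742] zmax 0.079 y [-0.308 -0.181] dir 0.07713999 0.99702024
top plate rect ((598.8353271484375, 204.24557495117188), (299.9659423828125, 309.130126953125), 0.03393588587641716)
  block 111 ((619.2557373046875, 164.59628295898438), (52.59507369995117, 45.03908157348633), 15.204811096191406)
  block 199 ((598.9422607421875, 252.45350646972656), (53.21295166015625, 44.76433181762695), 12.497024536132812)
  relay top [0.6193 0.1653 0.0678] ((619.8848876953125, 165.50637817382812), (39.18642807006836, 29.95228385925293), 12.474196434020996)
  cab top ((746.5518188476562, -255.2003936767578), (285.565185546875, 278.5819091796875), 85.57372283935547)
  table z 0.0004600803605258583
scene bar 428 [ 0.5757 -0.2531  0.0724] zmax 0.075 y [-0.313 -0.187] dir 0.07118097 0.9974634
scene plate rect ((592.379150390625, 222.2043914794922), (187.09657287597656, 258.1748046875), 9.127175331115723)
  block 172 ((605.180419921875, 245.60289001464844), (52.579429626464844, 47.596885681152344), 15.300308227539062)
  block 164 ((626.481201171875, 158.91868591308594), (50.89665603637695, 47.556827545166016), 12.683884620666504)
  relay top [0.6247 0.1585 0.0651] ((622.7403564453125, 159.89390563964844), (38.41595458984375, 31.160852432250977), 14.433266639709473)
  cab top ((735.0509643554688, -260.9645690917969), (280.078369140625, 251.34092712402344), 85.99517059326172)
  table z -0.0012765883307364534
```

The two cameras disagree by a steady offset of about (6,-6) mm. I'll use the gripper, whose pose is known, to correct this. First I move it above the handle, with the closing line across the bar.

Request:
{"api": "servo_tool", "payload": {"commands": [[0, 0, 35, 125, 155, -10, 0.6], [0, 0, 35, 125, 155, -10, 0.6], [0, 0, 35, 125, 155, -10, 0.6], [0, 0, 35, 125, 155, -10, 0.6], [0, 0, 35, 125, 155, -10, 0.6]], "force": 60}}

```text
clock: 0.52
tcp_pos: [0.4053, -0.4565, 0.2208]
orientation: [-2.722, -1.566, -0.002]
contact_force: [-0.3, 0.2, -0.5]
grip_width: 0.0339
gripper_force: 0.0
```

Request:
{"api": "servo_tool", "payload": {"commands": [[0, 0, 26, 125, 155, -30, 0.6], [0, 0, 26, 125, 155, -30, 0.6], [0, 0, 26, 125, 155, -30, 0.6], [0, 0, 26, 125, 155, -30, 0.6], [0, 0, 26, 125, 155, -30, 0.6]]}}

```text
clock: 0.93
tcp_pos: [0.5295, -0.3019, 0.1906]
orientation: [-2.303, -2.136, -0.001]
contact_force: [-0.2, 0.4, -0.1]
grip_width: 0.034
gripper_force: 0.0
```

Request:
{"api": "servo_tool", "payload": {"commands": [[0, 0, 0, 44, 58, -30, 0.6], [0, 0, 0, 44, 58, -30, 0.6], [0, 0, 0, 44, 58, -30, 0.6], [0, 0, 0, 44, 58, -30, 0.6], [0, 0, 0, 44, 58, -30, 0.6]]}}

```text
clock: 1.35
tcp_pos: [0.5717, -0.2475, 0.1609]
orientation: [-2.309, -2.129, 0.002]
contact_force: [-0.5, -0.5, -0.3]
grip_width: 0.0338
gripper_force: 0.0
```

```bash
python3 - <<'E'
from h import *
from scipy.spatial.transform import Rotation as R
st();o=r.get_obs();M=R.from_rotvec(o["orientation"]).as_matrix();print(M.round(3).tolist())
t=np.array(o["tcp_pos"])
ims=[]
for n in("scene","top"):
    p,d=grab(n);np.savez("/tmp/%s1.npz"%n,p=p,d=d)
    f,cx,cy,T,_=cam(n);c=T[:3,:3].T@(t-T[:3,3]);u,v=cx+f*c[0]/-c[2],cy-f*c[1]/-c[2];print(n,"tcp pix",u,v)
    u0,v0=int(u)-50,int(v)-60;q=p[v0:v0+90,u0:u0+100].copy()
    q=cv2.resize(q,None,fx=4,fy=4,interpolation=2);cv2.drawMarker(q,(int((u-u0)*4),int((v-v0)*4)),(0,0,255),0,12);ims.append(q)
cv2.imwrite("pics/g1.png",np.hstack(ims))
E
```

```text
{'clock': 1.35, 'tcp_pos': [0.572, -0.247, 0.161], 'orientation': [-2.309, -2.129, 0.002], 'contact_force': [-0.497, -0.457, -0.295], 'grip_width': 0.034, 'gripper_force': 0.0, 'joints': [0.547, 0.485, -0.32, 1.733, 0.181, 0.953, 0.074]}
[[0.081, 0.997, -0.001], [0.997, -0.081, -0.0], [-0.0, -0.001, -1.0]]
scene tcp pix 183.7844005956732 194.8527099296731
top tcp pix 429.19077484231406 168.20821578792587
```

View pics/g1.png

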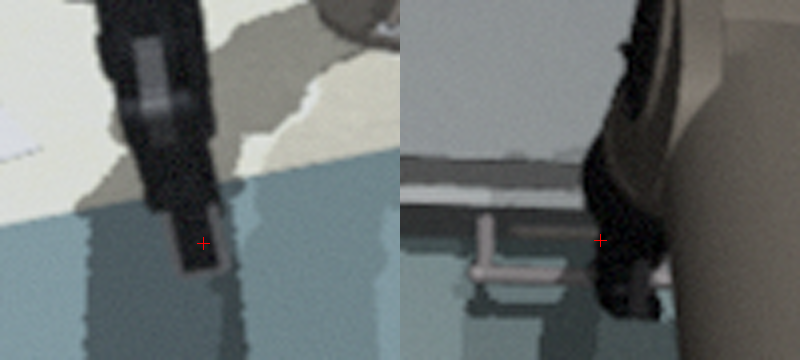

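The scene crop shows the near finger, its tip at about crop pixel (197,272), with the predicted TCP at (203,243) behind it. In the top crop the fingers are partly hidden by the arm, at about crop pixel (630,280). I'll compare the depth points on the finger with its known pose.

```bash
python3 - <<'E'
from h import *
t=np.array(r.get_obs()["tcp_pos"])
for n in("scene","top"):
    z=np.load("/tmp/%s1.npz"%n);X=cloud(n,z["d"])-t
    for lo,hi in((-.03,-.005),(-.005,.005),(.005,.02),(.02,.035),(.035,.06)):
        m=(X[...,2]>lo)&(X[...,2]<hi)&(abs(X[...,0])<.07)&(abs(X[...,1])<.06);P=X[m]
        if len(P)>5: print(n,lo,hi,len(P),"x",np.percentile(P[:,0],[3,50,97]).round(4),"y",np.percentile(P[:,1],[3,50,97]).round(4),"zmin",P[:,2].min().round(4))
f,cx,cy,T,_=cam("scene")
z=np.load("/tmp/scene1.npz");X=cloud("scene",z["d"])-t
for v in range(184,206,2): print(v,[(u,*(X[v,u]*1000).round().astype(int).tolist()) for u in range(172,194,3)])
E
```

```text
scene -0.005 0.005 29 x [-0.0148  0.0249  0.0269] y [-0.0121 -0.001   0.011 ] zmin -0.0016
scene 0.005 0.02 109 x [-0.0117  0.0298  0.0334] y [-0.013  -0.002   0.0103] zmin 0.005
scene 0.02 0.035 118 x [-0.0137  0.0308  0.0336] y [-0.0125 -0.0022  0.0109] zmin 0.0201
scene 0.035 0.06 159 x [0.0291 0.0487 0.0542] y [-0.016  -0.0038  0.0091] zmin 0.0352
top 0.005 0.02 8 x [-0.0278 -0.0226 -0.0187] y [0.011  0.0133 0.0154] zmin 0.0085
top 0.02 0.035 6 x [-0.0302 -0.0239 -0.0175] y [0.0106 0.014  0.0157] zmin 0.0241
top 0.035 0.06 51 x [-0.0453 -0.0311 -0.0233] y [0.0026 0.0114 0.019 ] zmin 0.0373
184 [(172, 50, -12, 53), (175, 48, -8, 50), (178, 50, -4, 50), (181, 50, 0, 49), (184, 51, 5, 49), (187, -12, 11, 12), (190, -314, 27, -163), (193, -310, 34, -162)]
186 [(172, 50, -13, 49), (175, 50, -9, 48), (178, 49, -4, 46), (181, 33, 0, 36), (184, 25, 5, 30), (187, -16, 10, 6), (190, -300, 25, -161), (193, -302, 32, -163)]
188 [(172, -312, -18, -162), (175, 31, -9, 33), (178, 31, -5, 33), (181, 30, -1, 31), (184, 34, 4, 32), (187, 24, 8, 25), (190, -294, 24, -163), (193, -291, 31, -163)]
19
[... 673 characters left out ...]

198 [(172, -264, -23, -162), (175, 23, -13, 11), (178, 31, -9, 14), (181, 28, -4, 12), (184, 33, 0, 13), (187, 27, 5, 8), (190, -247, 17, -162), (193, -245, 24, -163)]
200 [(172, -256, -24, -162), (175, -253, -17, -162), (178, 31, -9, 11), (181, 31, -5, 10), (184, 33, 0, 9), (187, 25, 4, 3), (190, -238, 16, -162), (193, -234, 23, -161)]
202 [(172, -247, -25, -163), (175, -245, -18, -163), (178, 31, -10, 7), (181, 25, -6, 2), (184, 25, -1, 1), (187, 25, 4, 0), (190, -230, 15, -163), (193, -226, 21, -162)]
204 [(172, -237, -25, -161), (175, -237, -19, -163), (178, -231, -12, -162), (181, -232, -6, -164), (184, -225, 1, -161), (187, -223, 7, -162), (190, -222, 14, -163), (193, -219, 20, -163)]
```

The scene camera is biased by about (+1,-2,-1) mm and the top camera by about (-4.5,+4.5) mm. Corrected, both agree: handle about (0.573,-0.248), socket about (0.604,0.248), jig yaw 13°. I lower the gripper over the bar, close it and pull.

Request:
{"api": "servo_tool", "payload": {"commands": [[0, 0, 0, 1, -1, -40, 0.6], [0, 0, 0, 1, -1, -80, 0.6], [0, 0, 0, 1, -1, -110, 0.6], [0, 0, 0, 1, -1, -110, 0.6], [0, 0, 0, 1, -1, -110, 0.9]]}}

```text
clock: 1.87
tcp_pos: [0.5734, -0.2499, 0.0517]
orientation: [2.311, 2.125, 0.0]
contact_force: [-0.8, -0.4, 0.1]
grip_width: 0.0234
gripper_force: 0.0
```

Request:
{"api": "servo_tool", "payload": {"commands": [[0, 0, 0, 0, 0, 0, 1], [0, 0, 0, 0, 0, 0, 1], [0, 0, 0, 0, 0, 0, 1], [0, 0, 0, 0, 0, 0, 1]]}}

```text
clock: 2.2
tcp_pos: [0.5732, -0.2499, 0.052]
orientation: [2.31, 2.126, -0.001]
contact_force: [-0.9, -4.1, 4.7]
grip_width: 0.0099
gripper_force: 58.7
```

Request:
{"api": "servo_tool", "payload": {"commands": [[0, 0, 0, -15, 1.2, 0, 1], [0, 0, 0, -30, 2.3, 0, 1], [0, 0, 0, -45, 3.5, 0, 1], [0, 0, 0, -60, 4.6, 0, 1], [0, 0, 0, -60, 4.6, 0, 1]]}}

```text
clock: 2.62
tcp_pos: [0.5102, -0.2453, 0.052]
orientation: [2.312, 2.127, -0.005]
contact_force: [-2.0, -5.0, 4.0]
grip_width: 0.0099
gripper_force: 61.4
```

Request:
{"api": "servo_tool", "payload": {"commands": [[0, 0, 0, -15, 1.2, 0, 1], [0, 0, 0, -30, 2.3, 0, 1], [0, 0, 0, -45, 3.5, 0, 1], [0, 0, 0, -60, 4.6, 0, 1], [0, 0, 0, -60, 4.6, 0, 1]]}}

```text
clock: 3.03
tcp_pos: [0.4501, -0.2411, 0.052]
orientation: [2.313, 2.126, -0.005]
contact_force: [-2.2, -6.7, 4.2]
grip_width: 0.0098
gripper_force: 62.3
```

Request:
{"api": "servo_tool", "payload": {"commands": [[0, 0, 0, -5, 0.4, 0, 1], [0, 0, 0, -10, 0.8, 0, 1], [0, 0, 0, -13, 1, 0, 1], [0, 0, 0, -13, 1, 0, 1]]}}

```text
clock: 3.37
tcp_pos: [0.4493, -0.241, 0.0523]
orientation: [2.298, 2.118, 0.017]
contact_force: [25.1, -13.0, -30.8]
grip_width: 0.0101
gripper_force: 59.2
```

Request:
{"api": "servo_tool", "payload": {"commands": [[0, 0, 0, 0, 0, 0, 0.6], [0, 0, 0, 0, 0, 0, 0.6], [0, 0, 0, 0, 0, 40, 0.6], [0, 0, 0, 0, 0, 80, 0.6], [0, 0, 0, 0, 0, 110, 0.6]]}}

```text
clock: 3.78
tcp_pos: [0.4397, -0.237, 0.1631]
orientation: [-2.308, -2.129, -0.0]
contact_force: [0.2, -0.3, 0.1]
grip_width: 0.0339
gripper_force: 0.0
```

Request:
{"api": "servo_tool", "payload": {"commands": [[0, 0, -7, -10, -40, 40, 0.6], [0, 0, -14, -20, -80, 60, 0.6], [0, 0, -21, -30, -120, 60, 0.6], [0, 0, -28, -30, -160, 60, 0.6], [0, 0, -28, -30, -190, 60, 0.6]]}}

```text
clock: 4.2
tcp_pos: [0.4088, -0.4258, 0.2223]
orientation: [2.761, 1.498, -0.001]
contact_force: [0.5, -0.3, 0.3]
grip_width: 0.0342
gripper_force: 0.0
```

```bash
python3 - <<'E'
from h import *
st()
for n in("scene","top"):
    p,d=grab(n);np.savez("/tmp/%s2.npz"%n,p=p,d=d)
    q=p[180:380,60:360] if n=="scene" else p[90:230,330:530]
    cv2.imwrite("pics/d_%s.png"%n,cv2.resize(q,None,fx=2 if n=="scene" else 3,fy=2 if n=="scene" else 3,interpolation=2))
a=cv2.imread("pics/d_scene.png");b=cv2.imread("pics/d_top.png")
a=cv2.resize(a,(420,280));b=cv2.resize(b,(380,266));c=np.zeros((280,800,3),np.uint8);c[:,:420]=a;c[:266,420:]=b;cv2.imwrite("pics/d.png",c)
E
```

```text
{'clock': 4.2, 'tcp_pos': [0.409, -0.426, 0.222], 'orientation': [2.761, 1.498, -0.001], 'contact_force': [0.533, -0.298, 0.26], 'grip_width': 0.034, 'gripper_force': 0.0, 'joints': [0.843, 0.355, -0.182, 1.764, 0.074, 1.029, 0.057]}
```

View pics/d.png

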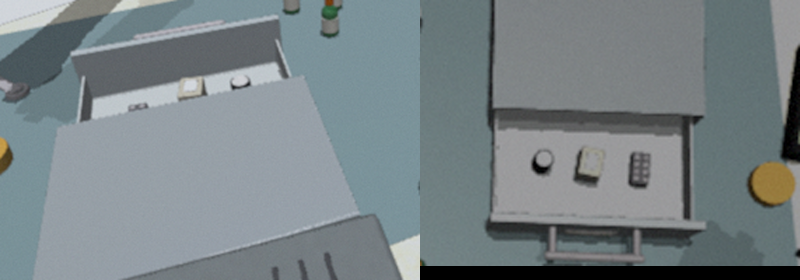

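The drawer is fully open; the pull ended at its stop. In the top view the cylinder is at about (395,174), the cream relay with its lighter label at about (420,176), and the low grey terminal block at about (446,178). The relay is the middle part.

```bash
python3 - <<'E'
from h import *
for n in("top","scene"):
    z=np.load("/tmp/%s2.npz"%n);p,d=z["p"],z["d"];X=cloud(n,d)
    reg=(X[...,0]>.49)&(X[...,0]<.60)&(X[...,1]>-.36)&(X[...,1]<-.13)
    for lo,hi in((.056,.075),(.03,.056)):
        m=(reg&(X[...,2]>lo)&(X[...,2]<hi)).astype(np.uint8)
        k,l,s,c=cv2.connectedComponentsWithStats(m)
        for i in range(1,k):
            if s[i,4]>15:
                P=X[l==i];W=P[P[:,2]>np.percentile(P[:,2],50)-.004];print(n,lo,s[i,4],c[i].round(1),W.mean(0).round(4),cv2.minAreaRect((W[:,:2]*1000).astype(np.float32)),p[l==i].mean(0).round())
    h=cv2.cvtColor(p,cv2.COLOR_BGR2HSV)
    m=(reg&(h[...,0]>18)&(h[...,0]<45)&(h[...,1]>25)&(h[...,2]>110)).astype(np.uint8)
    k,l,s,c=cv2.connectedComponentsWithStats(m)
    for i in range(1,k):
        if s[i,4]>20:
            v,u=np.nonzero(l==i);W=np.array([ray(n,a,b,.066)[:2] for a,b in zip(u,v)],np.float32)*1000;print(n,"cream",s[i,4],c[i].round(1),cv2.minAreaRect(W))
E
```

```text
top 0.056 77 [394.4 173.5] [ 0.5848 -0.1794  0.0604] ((584.9794921875, -179.04193115234375), (24.29151725769043, 23.9249210357666), 21.2310848236084) [122. 121. 120.]
top 0.056 186 [419.1 175.5] [ 0.5767 -0.2412  0.0659] ((577.2453002929688, -241.83172607421875), (30.36104393005371, 37.27008056640625), 75.66238403320312) [128. 134. 135.]
top 0.056 24 [386.6 209. ] [ 0.4932 -0.1554  0.066 ] ((493.271240234375, -155.38768005371094), (42.185245513916016, 1.4571220874786377), 85.74604797363281) [45. 45. 43.]
top 0.03 42 [414.8 181. ] [ 0.5682 -0.2334  0.0447] ((572.506591796875, -232.125732421875), (45.642913818359375, 21.096040725708008), 26.548553466796875) [54. 56. 56.]
top 0.03 165 [444.9 179. ] [ 0.5717 -0.3125  0.0379] ((571.8901977539062, -312.5675048828125), (25.020164489746094, 43.63977813720703), 80.68619537353516) [89. 87. 89.]
top 0.03 25 [391.6 177.7] [ 0.5775 -0.1746  0.0492] ((578.6566772460938, -174.14881896972656), (24.351478576660156, 10.440567016601562), 51.53495788574219) [31. 30. 30.]
top 0.03 34 [386.9 210.5] [ 0.4932 -0.1549  0.047 ] ((493.1750183105469, -155.53854
[... 416 characters left out ...]
) [171. 176. 175.]
scene 0.056 105 [230.6 238.5] [ 0.589  -0.1849  0.0586] ((587.1103515625, -184.7337188720703), (24.124027252197266, 24.630855560302734), 80.08789825439453) [164. 160. 158.]
scene 0.03 1291 [188.8 226.6] [ 0.5002 -0.2494  0.0476] ((500.38189697265625, -245.1778564453125), (230.181396484375, 6.387444972991943), 85.98770904541016) [104. 100.  95.]
scene 0.03 16 [205.4 244.5] [ 0.5763 -0.2305  0.0519] ((575.0487670898438, -230.19837951660156), (0.48144054412841797, 19.5559139251709), 77.7579345703125) [84. 86. 85.]
scene 0.03 57 [157.4 256.4] [ 0.5597 -0.316   0.037 ] ((558.869384765625, -316.046875), (22.63858985900879, 16.219663619995117), 87.49791717529297) [137. 131. 129.]
```

Request:
{"api": "servo_tool", "payload": {"commands": [[0, 0, -35, 86, 90, 0, 0.45], [0, 0, -35, 86, 90, 0, 0.45], [0, 0, -35, 86, 90, 0, 0.45], [0, 0, -35, 86, 90, 0, 0.45], [0, 0, -35, 86, 90, 0, 0.45]]}}

```text
clock: 4.72
tcp_pos: [0.4984, -0.3291, 0.2205]
orientation: [-3.077, -0.614, -0.0]
contact_force: [0.1, 0.0, 0.2]
grip_width: 0.0469
gripper_force: 0.0
```

Request:
{"api": "servo_tool", "payload": {"commands": [[0, 0, -36, 86, 90, -40, 0.45], [0, 0, -36, 86, 90, -40, 0.45], [0, 0, -36, 86, 90, -40, 0.45], [0, 0, -36, 86, 90, -40, 0.45], [0, 0, -36, 86, 90, -40, 0.45]]}}

```text
clock: 5.13
tcp_pos: [0.5832, -0.2383, 0.179]
orientation: [-3.117, 0.358, 0.006]
contact_force: [0.3, 0.1, 0.7]
grip_width: 0.0466
gripper_force: 0.0
```

Request:
{"api": "servo_tool", "payload": {"commands": [[0, 0, 0, 0, 0, 0, 0.45], [0, 0, 0, 0, 0, 0, 0.45]]}}

```text
clock: 5.3
tcp_pos: [0.5814, -0.244, 0.1807]
orientation: [-3.121, 0.355, 0.003]
contact_force: [-0.1, -0.3, -0.2]
grip_width: 0.0472
gripper_force: 0.0
```

```bash
python3 - <<'E'
from h import *
st()
E
```

```text
{'clock': 5.3, 'tcp_pos': [0.581, -0.244, 0.181], 'orientation': [-3.121, 0.355, 0.003], 'contact_force': [-0.125, -0.314, -0.208], 'grip_width': 0.047, 'gripper_force': 0.0, 'joints': [0.31, 0.454, -0.015, 1.714, 0.008, 0.975, -1.506]}
```

Request:
{"api": "servo_tool", "payload": {"commands": [[0, 0, -1, 0, -1, -40, 0.45], [0, 0, -1, 0, -1, -80, 0.45], [0, 0, -1, 0, -1, -115, 0.45], [0, 0, -1, 0, -1, -135, 0.45], [0, 0, -1, 0, -1, -145, 0.45]], "force": 40}}

```text
clock: 5.72
tcp_pos: [0.5792, -0.2455, 0.033]
orientation: [-3.117, 0.385, 0.009]
contact_force: [0.4, 0.4, 0.9]
grip_width: 0.0468
gripper_force: 0.0
```

Request:
{"api": "servo_tool", "payload": {"commands": [[0, 0, 0, 0, 0, 0, 0.45], [0, 0, 0, 0, 0, 0, 0.9], [0, 0, 0, 0, 0, 0, 0.9], [0, 0, 0, 0, 0, 0, 0.9], [0, 0, 0, 0, 0, 0, 0.9]]}}

```text
clock: 6.13
tcp_pos: [0.5833, -0.2461, 0.0379]
orientation: [3.117, -0.388, 0.004]
contact_force: [0.2, 0.2, 3.8]
grip_width: 0.0295
gripper_force: 42.1
```

Request:
{"api": "servo_tool", "payload": {"commands": [[0, 0, 0, 0, 0, 20, 0.9], [0, 0, 0, 0, 0, 55, 0.9], [0, 0, 0, 0, 0, 95, 0.9], [0, 0, 0, 0, 0, 130, 0.9], [0, 0, 0, 0, 0, 130, 0.9]]}}

```text
clock: 6.55
tcp_pos: [0.5869, -0.2474, 0.1752]
orientation: [3.115, -0.388, 0.022]
contact_force: [2.1, -1.1, -0.7]
grip_width: 0.0293
gripper_force: 41.4
```

Request:
{"api": "servo_tool", "payload": {"commands": [[0, 0, 5, 2, 30, 0, 0.9], [0, 0, 10, 4, 65, 0, 0.9], [0, 0, 15, 6, 100, 0, 0.9], [0, 0, 15, 8, 135, 0, 0.9], [0, 0, 15, 10, 170, 0, 0.9]]}}

```text
clock: 6.97
tcp_pos: [0.5923, -0.0742, 0.167]
orientation: [3.141, 0.022, 0.002]
contact_force: [1.3, 0.6, -0.4]
grip_width: 0.0294
gripper_force: 41.4
```

Request:
{"api": "servo_tool", "payload": {"commands": [[0, 0, 5, 2, 35, 0, 0.9], [0, 0, 10, 4, 70, 0, 0.9], [0, 0, 12, 6, 105, 0, 0.9], [0, 0, 12, 8, 140, 0, 0.9], [0, 0, 12, 10, 170, 0, 0.9]]}}

```text
clock: 7.38
tcp_pos: [0.6022, 0.0972, 0.167]
orientation: [-3.121, -0.353, -0.002]
contact_force: [1.0, 0.2, -1.0]
grip_width: 0.0294
gripper_force: 41.4
```

Request:
{"api": "servo_tool", "payload": {"commands": [[0, 0, 0, 0, 35, 0, 0.9], [0, 0, 0, 0, 70, 0, 0.9], [0, 0, 0, 0, 105, 0, 0.9], [0, 0, 0, 0, 140, 0, 0.9], [0, 0, 0, 1, 154, -10, 0.9]]}}

```text
clock: 7.8
tcp_pos: [0.6031, 0.2561, 0.1589]
orientation: [-3.116, -0.36, -0.007]
contact_force: [-0.2, 1.5, -0.3]
grip_width: 0.0294
gripper_force: 41.4
```

Request:
{"api": "servo_tool", "payload": {"commands": [[0, 0, 0, 0, 0, 0, 0.9], [0, 0, 0, 0, 0, -20, 0.9], [0, 0, 0, 0, 0, -40, 0.9], [0, 0, 0, 0, 0, -40, 0.9], [0, 0, 0, 0, 0, -40, 0.9]]}}

```text
clock: 8.22
tcp_pos: [0.6029, 0.2465, 0.1156]
orientation: [3.121, 0.348, -0.003]
contact_force: [0.1, 0.1, -0.2]
grip_width: 0.0296
gripper_force: 41.4
```

```bash
python3 - <<'E'
from h import *
st();t=np.array(r.get_obs()["tcp_pos"])
ims=[]
for n in("scene","top"):
    p,d=grab(n);np.savez("/tmp/%s3.npz"%n,p=p,d=d)
    q=p[140:240,360:480] if n=="scene" else p[120:220,190:310];ims.append(cv2.resize(q,(400,333),interpolation=2))
    X=cloud(n,d);h=cv2.cvtColor(p,cv2.COLOR_BGR2HSV)
    Y=X-t
    # points below the fingers
    for lo,hi in((-.022,-.012),(-.012,-.006),(-.005,.003),(.004,.02),(.02,.032)):
        m=(Y[...,2]>lo)&(Y[...,2]<hi)&(abs(Y[...,0])<.06)&(abs(Y[...,1])<.06);P=Y[m]
        if len(P)>8:print(n,lo,len(P),"rect",cv2.minAreaRect((P[:,:2]*1000).astype(np.float32)),"zmin",P[:,2].min().round(4),p[m].mean(0).round())
cv2.imwrite("pics/h.png",np.hstack(ims))
E
```

```text
{'clock': 8.217, 'tcp_pos': [0.603, 0.246, 0.116], 'orientation': [3.121, 0.348, -0.003], 'contact_force': [0.104, 0.061, -0.157], 'grip_width': 0.03, 'gripper_force': 41.376, 'joints': [-0.331, 0.569, -0.213, 1.698, 0.148, 0.893, -1.954]}
scene -0.022 65 rect ((0.9746546745300293, -9.859081268310547), (36.35999298095703, 19.718769073486328), 44.921077728271484) zmin -0.0218 [60. 57. 50.]
scene -0.012 31 rect ((6.3367767333984375, -11.683582305908203), (46.9769287109375, 24.601085662841797), 52.31851577758789) zmin -0.0116 [45. 43. 38.]
scene -0.005 61 rect ((6.820666313171387, -12.8363037109375), (46.9056396484375, 28.489328384399414), 52.468265533447266) zmin -0.0049 [74. 76. 75.]
scene 0.004 156 rect ((5.9763994216918945, -4.394859313964844), (55.48704147338867, 35.24834060668945), 68.9171371459961) zmin 0.0042 [72. 73. 72.]
scene 0.02 174 rect ((2.500067710876465, -2.5089759826660156), (59.080474853515625, 37.30815887451172), 81.56230163574219) zmin 0.02 [64. 65. 64.]
```

View pics/h.png

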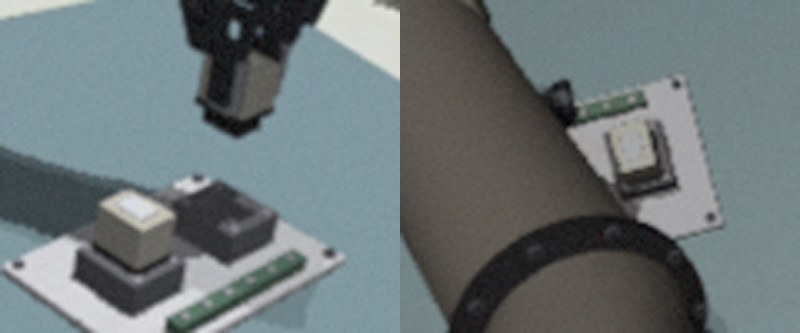

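The scene crop shows the relay held upright with its dark foot below, above the empty socket. The top camera is blocked by the arm. I'll measure the relay's position relative to the socket in the scene camera alone, so that its bias cancels.

```bash
python3 - <<'E'
from h import *
t=np.array(r.get_obs()["tcp_pos"])
z=np.load("/tmp/scene3.npz");p,d=z["p"],z["d"];X=cloud("scene",d);Y=X-t
a=np.radians(12.8);R=np.array([[np.cos(a),np.sin(a)],[-np.sin(a),np.cos(a)]])
L=Y.copy();L[...,:2]=Y[...,:2]@R.T;L*=1000
for v in range(146,182,2):
    print(v,[(u,*L[v,u].round().astype(int).tolist(),int(p[v,u].mean())) for u in range(418,448,3) if abs(L[v,u,0])<60 and abs(L[v,u,1])<60])
S0=np.load("/tmp/scene0.npz");X0=cloud("scene",S0["d"])
m=(abs(X0[...,2]-.031)<.003)&(abs(X0[...,0]-.605)<.04)&(abs(X0[...,1]-.246)<.04);P=X0[m];Q=P[:,:2]@R.T*1000
print("block local mm",np.percentile(Q,[1,3,50,97,99],axis=0).round(1).tolist(),P[:,2].mean(),"tcp local",(R@t[:2]*1000).round(1))
E
```

```text
146 [(418, -2, -59, 68, 18), (424, 11, -57, 73, 32), (427, 11, -48, 70, 32), (430, 2, -27, 60, 96), (433, 10, -29, 64, 27), (436, 16, -28, 66, 27), (439, 15, -17, 63, 27), (442, -2, 17, 46, 33), (445, 9, 12, 52, 17)]
148 [(418, -4, -56, 62, 26), (421, 5, -58, 66, 31), (424, 11, -57, 68, 26), (427, 11, -48, 66, 28), (433, 10, -28, 60, 23), (436, 14, -24, 60, 41), (439, -6, 13, 41, 27), (442, 1, 15, 43, 30), (445, 9, 13, 47, 25)]
150 [(418, -9, -49, 54, 28), (421, -7, -42, 53, 26), (424, 12, -57, 64, 29), (427, 11, -47, 61, 31), (433, 10, -27, 55, 26), (436, 11, -18, 52, 39), (439, -5, 13, 37, 25), (442, 3, 12, 40, 28), (445, 11, 12, 44, 19)]
152 [(418, -8, -49, 50, 21), (421, -1, -48, 52, 31), (424, 10, -54, 59, 25), (427, 11, -46, 57, 25), (430, 7, -31, 51, 42), (433, 11, -27, 51, 27), (436, -9, 10, 31, 19), (439, -4, 13, 33, 24), (442, 5, 11, 37, 25), (445, 11, 12, 39, 34)]
154 [(418, -8, -48, 45, 72), (421, -1, -48, 48, 29), (424, 10, -53, 54, 30), (427, 10, -44, 51, 25), (430, 8, -31, 46, 22), (433, 11, -26, 46, 29), (436, -9, 12, 26, 26), (439, -1, 11, 30, 20), (442, 6, 11, 33, 2
[... 1722 characters left out ...]
13, -8, 0, 95), (439, 12, 4, -5, 79)]
174 [(421, -18, -15, -17, 53), (424, -9, -17, -12, 30), (427, 5, -25, -3, 56), (430, 8, -20, -3, 74), (433, 12, -16, -2, 90), (436, 12, -5, -6, 63), (439, 12, 4, -9, 64)]
176 [(421, -17, -16, -21, 91), (424, -9, -15, -18, 28), (427, -1, -16, -14, 10), (430, 9, -20, -7, 26), (433, 13, -15, -7, 34), (436, 13, -6, -10, 15)]
178 [(424, -8, -17, -21, 101), (427, 0, -17, -17, 30), (430, 5, -14, -16, 28), (433, 9, -9, -16, 24), (436, 7, 4, -22, 53)]
180 [(427, -2, -14, -24, 120), (430, 8, -16, -19, 40), (433, 9, -7, -22, 86)]
block local mm [[614.9, 85.2], [615.2, 86.1], [641.3, 107.8], [666.8, 131.3], [667.3, 132.4]] 0.02962660233224168 tcp local [644.  107.8]
```

Request:
{"api": "servo_tool", "payload": {"commands": [[0, 0, 0, 0, 0, -20, 0.9], [0, 0, 0, 0, 0, -40, 0.9], [0, 0, 0, 0, 0, -54, 0.9], [0, 0, 0, 0, 0, -54, 0.9], [0, 0, 0, 0, 0, -54, 0.9]]}}

```text
clock: 8.73
tcp_pos: [0.6033, 0.2481, 0.0624]
orientation: [3.122, 0.35, -0.001]
contact_force: [0.8, -0.1, -0.6]
grip_width: 0.0293
gripper_force: 41.4
```

```bash
python3 - <<'E'
from h import *
st()
p=np.mean([grab("scene")[0].astype(float) for _ in range(4)],0).astype(np.uint8)
np.save("/tmp/s4.npy",p)
q=cv2.resize(p[165:240,380:455],(600,600),interpolation=cv2.INTER_CUBIC)
cv2.imwrite("pics/k.png",np.clip(q.astype(float)*1.5,0,255).astype(np.uint8))
E
```

```text
{'clock': 8.733, 'tcp_pos': [0.603, 0.248, 0.062], 'orientation': [3.122, 0.35, -0.001], 'contact_force': [0.798, -0.06, -0.551], 'grip_width': 0.029, 'gripper_force': 41.387, 'joints': [-0.34, 0.636, -0.203, 1.725, 0.168, 0.799, -1.97]}
```

View pics/k.png

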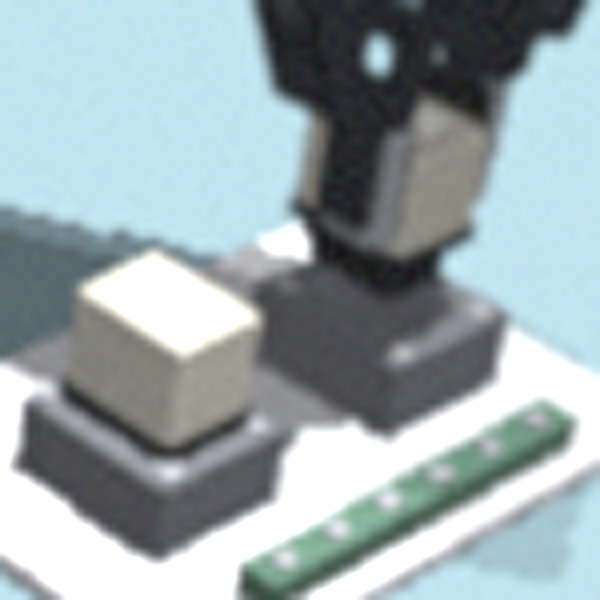

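The crop is clear: the held relay's lower near corner is at crop pixel (398,258) and the fixed relay's is at (180,447). The empty block's near top corner is at (397,375) and the filled block's is at (165,490). I compare them through rays.

```bash
python3 - <<'E'
from h import *
a=np.radians(13.0);R=np.array([[np.cos(a),np.sin(a)],[-np.sin(a),np.cos(a)]])
w=lambda x,y,z:R@ray("scene",380+x/8,165+y/8,z)[:2]*1000
print("block corner diff (expect 0,90)",w(397,375,.032)-w(165,490,.032), w(390,432,.008)-w(157,555,.008))
F=w(180,447,.032)
for foot in(.018,.019,.020):
    H=w(398,258,.0624-foot+.012);print(foot,"needed shift local",(F+[0,90]-H).round(1),"world",(R.T@(F+[0,90]-H)).round(1))
# right lower corner of +x face and left one : held (472,232) ; fixed (250,410)
F=w(250,410,.032)
for foot in(.018,.020): print("right corner",(F+[0,90]-w(470,233,.0624-foot+.012)).round(1))
F=w(73,385,.032);print("left corner",(F+[0,90]-w(303,205,.0624-.019+.012)).round(1))
E
```

```text
block corner diff (expect 0,90) [ 1.39169246 86.21892758] [4.34061199e-02 8.98130432e+01]
0.018 needed shift local [3.4 7.6] world [1.6 8.1]
0.019 needed shift local [4.3 6.3] world [2.8 7.1]
0.02 needed shift local [5.2 5. ] world [3.9 6. ]
right corner [-0.5  9. ]
right corner [1.4 6.3]
left corner [1.3 3.9]
```

The corner picks are only good to about 2–3 mm, and a shift of about (1.5,3) mm fits all the estimates. I'll probe downward gently and read the force.

Request:
{"api": "servo_tool", "payload": {"commands": [[0, 0, 0, 1.5, 3, -3, 0.9], [0, 0, 0, 1.5, 3, -6, 0.9], [0, 0, 0, 1.5, 3, -8, 0.9], [0, 0, 0, 1.5, 3, -8, 0.9]]}}

```text
clock: 9.27
tcp_pos: [0.6044, 0.2513, 0.0536]
orientation: [3.122, 0.35, -0.001]
contact_force: [0.7, -0.2, 0.0]
grip_width: 0.0295
gripper_force: 41.4
```

Request:
{"api": "servo_tool", "payload": {"commands": [[0, 0, 0, 0, 0, -1, 0.9], [0, 0, 0, 0, 0, -2, 0.9], [0, 0, 0, 0, 0, -3, 0.9], [0, 0, 0, 0, 0, -4, 0.9], [0, 0, 0, 0, 0, -4, 0.9]]}}

```text
clock: 9.68
tcp_pos: [0.605, 0.2514, 0.0514]
orientation: [3.122, 0.35, 0.001]
contact_force: [-3.8, -1.1, 7.9]
grip_width: 0.0295
gripper_force: 42.6
```

It makes contact at the expected height, and the reaction (-3.8,-1.1) points toward -x, as from a chamfer. I slide that way under light pressure.

Request:
{"api": "servo_tool", "payload": {"commands": [[0, 0, 0, -0.7, -0.2, 0, 0.9], [0, 0, 0, -1.3, -0.4, 0, 0.9], [0, 0, 0, -1.3, -0.4, 0, 0.9]]}}

```text
clock: 9.93
tcp_pos: [0.6047, 0.2513, 0.0516]
orientation: [-3.121, -0.35, -0.004]
contact_force: [0.1, -0.0, 5.2]
grip_width: 0.0294
gripper_force: 42.2
```

Request:
{"api": "servo_tool", "payload": {"commands": [[0, 0, 0, -0.7, -0.2, 0, 0.9], [0, 0, 0, -1.3, -0.4, 0, 0.9], [0, 0, 0, -1.3, -0.4, 0, 0.9]]}}

```text
clock: 10.18
tcp_pos: [0.6041, 0.2512, 0.0517]
orientation: [-3.121, -0.35, -0.007]
contact_force: [3.7, 0.4, 5.7]
grip_width: 0.0289
gripper_force: 42.1
```

```bash
python3 - <<'E'
from h import *
st();print(np.round(r.get_obs()["moment"],3))
E
```

```text
{'clock': 10.183, 'tcp_pos': [0.604, 0.251, 0.052], 'orientation': [-3.121, -0.35, -0.007], 'contact_force': [3.748, 0.378, 5.684], 'grip_width': 0.029, 'gripper_force': 42.138, 'joints': [-0.346, 0.65, -0.2, 1.729, 0.174, 0.776, -1.978]}
[ 0.121 -0.77   0.03 ]
```

Request:
{"api": "servo_tool", "payload": {"commands": [[0, 0, 0, 1.5, -0.7, 0, 0.9], [0, 0, 0, 1.8, -1.4, 0, 0.9], [0, 0, 0, 1.8, -1.4, 0, 0.9]]}}

```text
clock: 10.43
tcp_pos: [0.6044, 0.251, 0.0516]
orientation: [-3.119, -0.351, -0.003]
contact_force: [-0.6, 2.1, 7.9]
grip_width: 0.0289
gripper_force: 42.6
```

Request:
{"api": "servo_tool", "payload": {"commands": [[0, 0, 0, 0.2, -0.7, 0, 0.9], [0, 0, 0, 0.3, -1.4, 0, 0.9], [0, 0, 0, 0.3, -1.4, 0, 0.9]]}}

```text
clock: 10.68
tcp_pos: [0.6045, 0.2508, 0.0517]
orientation: [-3.118, -0.352, -0.003]
contact_force: [-0.3, 4.1, 8.6]
grip_width: 0.0295
gripper_force: 42.5
```

It is sticking by friction, so I hop instead: lift 3 mm to let the lateral error relax, then press again.

Request:
{"api": "servo_tool", "payload": {"commands": [[0, 0, 0, 0, 0, 3, 0.9], [0, 0, 0, 0, 0, 3, 0.9], [0, 0, 0, 0, 0, 1, 0.9], [0, 0, 0, 0, 0, 0, 0.9], [0, 0, 0, 0, 0, -1, 0.9]]}}

```text
clock: 11.1
tcp_pos: [0.6042, 0.2474, 0.0516]
orientation: [3.121, 0.349, -0.001]
contact_force: [-9.2, -3.8, 29.6]
grip_width: 0.0297
gripper_force: 45.4
```

Request:
{"api": "servo_tool", "payload": {"commands": [[0, 0, 0, 0, 0, -1, 0.9], [0, 0, 0, 0, 0, -2, 0.9], [0, 0, 0, 0, 0, -2, 0.9]]}}

```text
clock: 11.35
tcp_pos: [0.6047, 0.2477, 0.0513]
orientation: [3.122, 0.349, 0.002]
contact_force: [-9.6, -4.2, 32.6]
grip_width: 0.0294
gripper_force: 46.2
```

```bash
python3 - <<'E'
from h import *
st();print(np.round(r.get_obs()["moment"],3))
E
```

```text
{'clock': 11.35, 'tcp_pos': [0.605, 0.248, 0.051], 'orientation': [3.122, 0.349, 0.002], 'contact_force': [-9.568, -4.185, 32.614], 'grip_width': 0.029, 'gripper_force': 46.193, 'joints': [-0.342, 0.651, -0.2, 1.728, 0.174, 0.779, -1.974]}
[-1.283  2.382 -0.088]
```

Request:
{"api": "servo_tool", "payload": {"commands": [[0, 0, 0, 0.4, 1.8, 6, 0.9], [0, 0, 0, 0.4, 1.8, 6, 0.9], [0, 0, 0, 0.4, 1.8, 6, 0.9], [0, 0, 0, 0.4, 1.8, 4, 0.9], [0, 0, 0, 0.4, 1.8, 3, 0.9]]}}

```text
clock: 11.77
tcp_pos: [0.6046, 0.2491, 0.0513]
orientation: [3.121, 0.349, -0.001]
contact_force: [-6.9, -3.4, 24.8]
grip_width: 0.0293
gripper_force: 44.9
```

Request:
{"api": "servo_tool", "payload": {"commands": [[0, 0, 0, 0, 0, -0.5, 0.9], [0, 0, 0, 0, 0, -0.5, 0.9], [0, 0, 0, 0, 0, -0.5, 0.9]]}}

```text
clock: 12.02
tcp_pos: [0.6046, 0.2491, 0.0514]
orientation: [3.121, 0.349, -0.001]
contact_force: [-6.7, -3.3, 20.4]
grip_width: 0.0291
gripper_force: 44.6
```

```bash
python3 - <<'E'
from h import *
st();print(np.round(r.get_obs()["moment"],3))
E
```

```text
{'clock': 12.017, 'tcp_pos': [0.605, 0.249, 0.051], 'orientation': [3.121, 0.349, -0.001], 'contact_force': [-6.694, -3.278, 20.429], 'grip_width': 0.029, 'gripper_force': 44.608, 'joints': [-0.343, 0.652, -0.2, 1.725, 0.173, 0.782, -1.975]}
[-0.958  1.544 -0.061]
```

I need a better visual check. The foot now stands on the block top (z = 0.032), so its height is known exactly.

```bash
python3 - <<'E'
from h import *
p=np.mean([grab("scene")[0].astype(float) for _ in range(8)],0)
np.save("/tmp/s5.npy",p)
q0=np.load("/tmp/scene0.npz")["p"].astype(float)
f=lambda a:np.clip(255*(cv2.resize(a[178:228,408:448],(400,500),interpolation=cv2.INTER_CUBIC)/255)**.6,0,255).astype(np.uint8)
q=np.hstack([f(p),f(q0)])
for i in range(0,800,50): cv2.line(q,(i,0),(i,6 if i%100 else 14),(0,0,255),1)
for j in range(0,500,50): cv2.line(q,(0,j),(6 if j%100 else 14,j),(0,0,255),1);cv2.line(q,(400,j),(406 if j%100 else 414,j),(0,0,255),1)
cv2.imwrite("pics/m.png",q);st()
E
```

```text
{'clock': 12.417, 'tcp_pos': [0.605, 0.249, 0.051], 'orientation': [3.121, 0.349, -0.001], 'contact_force': [-6.111, -3.932, 19.876], 'grip_width': 0.03, 'gripper_force': 44.6, 'joints': [-0.343, 0.652, -0.2, 1.725, 0.173, 0.782, -1.975]}
```

View pics/m.png

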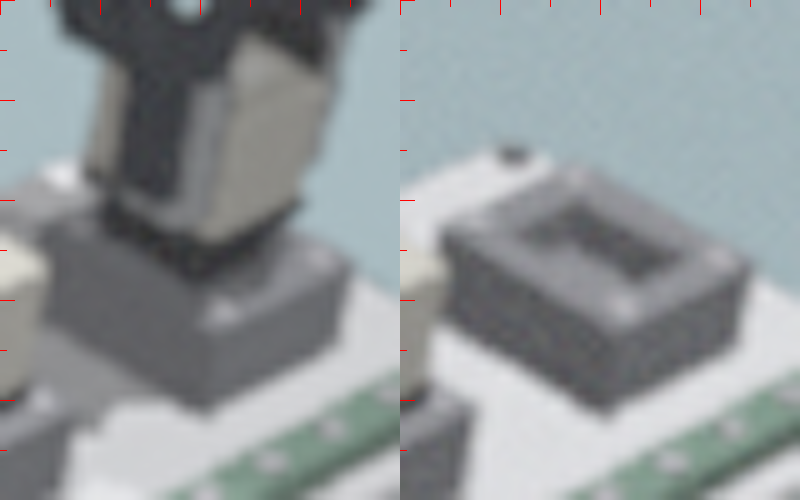

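The left half shows the foot's lower near corner at about (205,283) and its left corner at (105,225). The right half, the empty socket, shows the mouth corners at about left (110,235), far (175,200), right (300,250) and near (235,285). The foot sits too far left.

```bash
python3 - <<'E'
from h import *
a=np.radians(13.0);R=np.array([[np.cos(a),np.sin(a)],[-np.sin(a),np.cos(a)]])
w=lambda x,y,z=.032:R@ray("scene",408+x/10-.05,178+y/10-.05,z)[:2]*1000
blk={"L":(42,235),"F":(175,165),"R":(348,265),"N":(215,325)}
c=np.mean([w(*v) for v in blk.values()],0);print("block c",c.round(1),{k:(w(*v)-c).round(1).tolist() for k,v in blk.items()},"expect L(-26,-23) F(-26,23) R(26,23) N(26,-23)")
h={"L":(110,235),"F":(175,200),"R":(300,250),"N":(235,285)}
print("hole",{k:(w(*v)-c).round(1).tolist() for k,v in h.items()},"expect 16,12")
print("foot N - expected",(w(205,283)-c-[15,-11]).round(1),"L",(w(105,225)-c-[-15,-11]).round(1))
for k,v,e in(("caseL",(85,170),(-19,-15)),("caseN",(210,240),(19,-15)),("caseR",(302,200),(19,15))): print(k,(w(*v,.044)-c-e).round(1))
E
```

```text
block c [645.2 104.1] {'L': [-23.0, -23.7], 'F': [-24.7, 21.9], 'R': [24.9, 21.4], 'N': [22.8, -19.6]} expect L(-26,-23) F(-26,23) R(26,23) N(26,-23)
hole {'L': [-14.1, -11.6], 'F': [-15.0, 10.8], 'R': [14.8, 17.6], 'N': [15.3, -4.5]} expect 16,12
foot N - expected [-4.1  1.9] L [-2.4  1.5]
caseL [-4.8  3.7]
caseN [-7.8  4.5]
caseR [-6.3  2.8]
```

Foot and case both show the relay sitting about 3–5 mm too far toward local -x and about 2 mm too far toward +y. That agrees with the in-hand offset seen after the grasp. I hop toward +x.

Request:
{"api": "servo_tool", "payload": {"commands": [[0, 0, 0, 3, -0.8, 4, 0.9], [0, 0, 0, 3, -0.8, 4, 0.9], [0, 0, 0, 3, -0.8, 4, 0.9], [0, 0, 0, 3, -0.8, 1.5, 0.9], [0, 0, 0, 3, -0.8, 0, 0.9]]}}

```text
clock: 12.83
tcp_pos: [0.6078, 0.2486, 0.0513]
orientation: [3.121, 0.349, -0.001]
contact_force: [-8.7, -5.2, 30.7]
grip_width: 0.0292
gripper_force: 45.7
```

Request:
{"api": "servo_tool", "payload": {"commands": [[0, 0, 0, 0, 0, -0.5, 0.9], [0, 0, 0, 0, 0, -0.5, 0.9]]}}

```text
clock: 13.0
tcp_pos: [0.6077, 0.2485, 0.0514]
orientation: [3.121, 0.349, -0.0]
contact_force: [-6.5, -3.4, 22.5]
grip_width: 0.0292
gripper_force: 44.8
```

Request:
{"api": "servo_tool", "payload": {"commands": [[0, 0, 0, 1.5, -1, 4, 0.9], [0, 0, 0, 1.5, -1, 4, 0.9], [0, 0, 0, 1.5, -1, 4, 0.9], [0, 0, 0, 1.5, -1, 1.5, 0.9], [0, 0, 0, 1.5, -1, 0.5, 0.9]]}}

```text
clock: 13.42
tcp_pos: [0.6092, 0.2478, 0.0515]
orientation: [3.121, 0.35, -0.0]
contact_force: [-8.0, -6.0, 27.7]
grip_width: 0.0295
gripper_force: 45.2
```

```bash
python3 - <<'E'
from h import *
st();print(np.round(r.get_obs()["moment"],3))
E
```

```text
{'clock': 13.417, 'tcp_pos': [0.609, 0.248, 0.051], 'orientation': [3.121, 0.35, -0.0], 'contact_force': [-8.01, -6.046, 27.689], 'grip_width': 0.029, 'gripper_force': 45.237, 'joints': [-0.339, 0.657, -0.2, 1.716, 0.173, 0.787, -1.969]}
[-1.157  1.98  -0.13 ]
```

```bash
cat > seg.py <<'E'
from h import *
def run():
    p=np.mean([grab("scene")[0].astype(float) for _ in range(6)],0)
    b=p[...,2]-p[...,0]
    a=np.radians(13.0);R=np.array([[np.cos(a),np.sin(a)],[-np.sin(a),np.cos(a)]])
    np.set_printoptions(linewidth=250)
    for n,(u0,u1,v0,v1) in{"held":(412,446,180,206),"fixed":(386,416,204,224)}.items():
        print(n,"u from",u0);
        for v in range(v0,v1): print(v," ".join("%3d"%x for x in b[v,u0:u1]), "|"," ".join("%3d"%x for x in p[v,u0:u1].mean(1)))
run()
E
python3 seg.py
```

```text
held u from 412
180 -32 -26 -15  -4  -3  -5  -2  -5  -4  -5  -3  -6  -6  -6  -9 -11 -12  -8  -2  -2  -3  -4  -3  -2  -1  -1  -3   0  -2  -6  -3  -3 -10 -22 | 148 123  69  29  28  25  29  27  22  25  32  28  27  28  47  75  69  41  26  25  28  25  26  21  26  29  22  22  28  35  36  34  57  98
181 -33 -28 -20  -6  -1  -5  -4  -1  -3  -4  -5  -4  -4  -4  -5  -4  -7  -4  -5  -3  -2  -5  -2   0  -2  -5  -3   0  -3  -3  -4 -12 -20 -27 | 146 132  92  38  24  26  30  29  21  26  28  30  30  25  28  31  27  26  24  27  29  28  22  22  20  23  22  24  29  45  58  69 102 133
182 -32 -31 -26 -12  -4  -2  -5  -3  -6  -5  -3  -2  -2  -7  -2  -4  -5  -4  -2  -5  -2  -1   1   0  -1  -2   0  -1  -3  -3  -4 -15 -27 -32 | 147 147 117  59  30  25  27  27  25  24  28  28  30  27  28  23  23  27  26  26  34  38  34  23  25  17  24  21  30  49  74  98 130 147
183 -32 -32 -29 -22 -15  -8  -6  -2  -3  -4  -5  -4  -2  -4  -6  -4  -2  -5  -3  -2   0   3   2   2   0  -1  -3   0  -3  -2  -6 -19 -29 -32 | 147 147 133 102  72  47  35  25  24  25  27  30  29  24  24  28  28  26  27  27  49  67  71  56  35  24  22 
[... 10380 characters left out ...]
-7  -7  -7  -5  -3  -2   0   0   0  -4  -4  -7  -7  -7  -7  -6  -5  -5  -4  -4  -6  -3 |  51  50  53  50  50  59  75  93 107 111 100  75  48  39  39  40  40  41  66  91 102 107 108 100  88  73  64  60  61  81
222  -2  -2  -4  -3  -3  -2  -4  -4  -6  -5  -7  -6  -7  -6  -4  -5  -5  -5  -7  -7  -7  -7  -6  -3  -4  -5  -5  -4  -4  -4 |  51  50  52  52  50  52  51  66  86 102 108 101  88  90  86  86  90  85  99 112 106  99  88  71  61  60  61  60  73 117
223  -3  -2  -2  -2  -3  -2  -4  -3  -3  -5  -7  -6  -8  -6  -6  -6  -7  -8  -7  -7  -5  -5  -5  -5  -3  -3  -5  -3  -4  -5 |  50  52  52  51  51  51  51  52  60  75  93 105 112 123 135 144 134 113 108  99  88  72  63  60  60  63  61  61  85 149
```

```bash
python3 - <<'E'
from h import *
a=np.radians(13.0);R=np.array([[np.cos(a),np.sin(a)],[-np.sin(a),np.cos(a)]])
w=lambda x,y,z:R@ray("scene",x,y,z)[:2]*1000
F={"L":(388.1,212.4),"N":(400.55,220.65),"R":(409.9,216.0)};H={"L":(416.6,195.0),"N":(429.4,202.8),"R":(438.4,198.3)}
for z in(.043,.044,.045):
  for k in F:
    print(z,k,"need",(w(*F[k],.032)+[0,90]-w(*H[k],z)).round(1))
print("fixed sides",(w(*F["N"],.032)-w(*F["L"],.032)).round(1),(w(*F["R"],.032)-w(*F["N"],.032)).round(1))
print("held sides",(w(*H["N"],.044)-w(*H["L"],.044)).round(1),(w(*H["R"],.044)-w(*H["N"],.044)).round(1))
E
```

```text
0.043 L need [-0.2  3.9]
0.043 N need [-1.3  5. ]
0.043 R need [-1.1  3.2]
0.044 L need [-1.2  5.2]
0.044 N need [-2.2  6.2]
0.044 R need [-2.   4.5]
0.045 L need [-2.2  6.4]
0.045 N need [-3.1  7.5]
0.045 R need [-2.9  5.8]
fixed sides [36.4  0. ] [ 0.2 27.7]
held sides [37.4 -1. ] [-0.  29.4]
```

Opposite corners of the held and fixed relays, read at sub-pixel level, agree with each other. The needed shift is about (-2.8,+4.5) mm in world axes, giving a TCP near (0.6064,0.2523). I hop there.

Request:
{"api": "servo_tool", "payload": {"commands": [[0, 0, 0, -2.8, 4.5, 4, 0.9], [0, 0, 0, -2.8, 4.5, 4, 0.9], [0, 0, 0, -2.8, 4.5, 4, 0.9], [0, 0, 0, -2.8, 4.5, 1.5, 0.9], [0, 0, 0, -2.8, 4.5, 0, 0.9]]}}

```text
clock: 14.13
tcp_pos: [0.6061, 0.2524, 0.0488]
orientation: [-3.122, -0.35, 0.001]
contact_force: [-0.5, 1.4, -0.5]
grip_width: 0.0293
gripper_force: 41.9
```

Request:
{"api": "servo_tool", "payload": {"commands": [[0, 0, 0, 0, 0, -0.5, 0.9], [0, 0, 0, 0, 0, -0.5, 0.9]]}}

```text
clock: 14.3
tcp_pos: [0.606, 0.2524, 0.0486]
orientation: [-3.122, -0.35, 0.001]
contact_force: [0.3, 1.3, -0.8]
grip_width: 0.0295
gripper_force: 41.6
```

It dropped into the mouth: z = 0.0486 with no force. I push it home; the expected TCP is about 0.0395.

Request:
{"api": "servo_tool", "payload": {"commands": [[0, 0, 0, 0, 0, -2, 0.9], [0, 0, 0, 0, 0, -4, 0.9], [0, 0, 0, 0, 0, -6, 0.9], [0, 0, 0, 0, 0, -8, 0.9], [0, 0, 0, 0, 0, -9, 0.9]]}}

```text
clock: 14.72
tcp_pos: [0.6063, 0.2525, 0.04]
orientation: [-3.122, -0.35, 0.0]
contact_force: [-0.3, 2.8, 0.5]
grip_width: 0.0293
gripper_force: 41.8
```

Request:
{"api": "servo_tool", "payload": {"commands": [[0, 0, 0, 0, 0, -1, 0.9], [0, 0, 0, 0, 0, -2, 0.9], [0, 0, 0, 0, 0, -3, 0.9], [0, 0, 0, 0, 0, -3, 0.9]]}}

```text
clock: 15.05
tcp_pos: [0.6063, 0.2525, 0.0397]
orientation: [3.122, 0.35, 0.0]
contact_force: [-7.7, -1.0, 19.2]
grip_width: 0.0295
gripper_force: 44.3
```

It is home: it stopped 11.8 mm below the block-top contact, with a firm 19 N. I unload, release and retreat straight up.

Request:
{"api": "servo_tool", "payload": {"commands": [[0, 0, 0, 0, 0, 2.5, 0.9], [0, 0, 0, 0, 0, 2.5, 0.45], [0, 0, 0, 0, 0, 2.5, 0.45], [0, 0, 0, 0, 0, 2.5, 0.45], [0, 0, 0, 0, 0, 2.5, 0.45]]}}

```text
clock: 15.47
tcp_pos: [0.6064, 0.2516, 0.0393]
orientation: [3.121, 0.349, -0.001]
contact_force: [0.3, 0.3, -0.2]
grip_width: 0.0467
gripper_force: 0.0
```

Request:
{"api": "servo_tool", "payload": {"commands": [[0, 0, 0, 0, 0, 15, 0.45], [0, 0, 0, 0, 0, 45, 0.45], [0, 0, 0, 0, 0, 85, 0.45], [0, 0, 0, 0, 0, 125, 0.45], [0, 0, 0, 0, 0, 160, 0.45]]}}

```text
clock: 15.88
tcp_pos: [0.6065, 0.252, 0.2019]
orientation: [3.122, 0.35, 0.001]
contact_force: [0.0, 1.0, 0.3]
grip_width: 0.0468
gripper_force: 0.0
```

Request:
{"api": "servo_tool", "payload": {"commands": [[0, 0, 0, -20, 40, 0, 0.45], [0, 0, 0, -40, 80, 0, 0.45], [0, 0, 0, -60, 120, 0, 0.45], [0, 0, 0, -80, 155, 0, 0.45], [0, 0, 0, -80, 155, 0, 0.45]]}}

```text
clock: 16.3
tcp_pos: [0.52, 0.4159, 0.1998]
orientation: [-3.115, -0.366, 0.004]
contact_force: [-1.4, 1.1, -0.3]
grip_width: 0.0473
gripper_force: 0.0
```

```bash
python3 - <<'E'
from h import *
st()
p,d=grab("scene","end.png");X=cloud("scene",d)
reg=(X[...,0]>.54)&(X[...,0]<.68)&(X[...,1]>.1)&(X[...,1]<.31)&(X[...,2]>.05)&(X[...,2]<.11)
k,l,s,c=cv2.connectedComponentsWithStats(reg.astype(np.uint8))
for i in range(1,k):
    if s[i,4]>20: P=X[l==i];print(c[i],np.percentile(P[:,2],90).round(4),P.mean(0).round(3))
E
```

```text
{'clock': 16.3, 'tcp_pos': [0.52, 0.416, 0.2], 'orientation': [-3.115, -0.366, 0.004], 'contact_force': [-1.418, 1.096, -0.284], 'grip_width': 0.047, 'gripper_force': 0.0, 'joints': [-0.576, 0.505, -0.268, 1.595, 0.141, 1.06, -2.217]}
[428.84920635 191.96428571] 0.0662 [0.607 0.244 0.061]
[399.83508772 205.77894737] 0.0667 [0.627 0.157 0.062]
```

View pics/end.png

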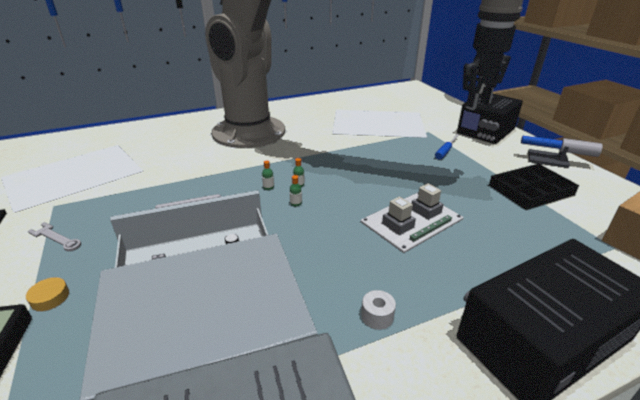

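The final picture shows both relays seated, at (429,195) and (400,210), with their tops level to within 0.5 mm. The three bottles are upright at (267,175), (299,172) and (295,190), the capacitor and terminal block are still in the drawer, and the arm is clear.

```bash
python3 -c "from bench import r;print(r.hand_in())"
```

```text
the job is handed in; nothing more can be done
None
```

The relay is plugged fully home in the empty socket and released, and the job was handed in at about 16 s; the drawer is open with the other two parts still in it and the flux bottle standing, though no verdict came back.

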